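# Renew the solder reel at an electronics bench

## Robot

A 6-joint arm with a two-finger parallel gripper is mounted at the origin on the work surface. World frame = base frame: x ahead of the robot, y to its left, z up, the work surface at z = 0. Lengths are in m, angles in rad, forces in N, time in s.
With the tool pointing down it reaches from about 0.35 to 0.975 m from the base axis. Payload 4.9 kg.
Tool frame: the origin (TCP) lies at the very end of the fingers, on their centre line; the grasp point (between the pads) lies ctrl.grip_point_offset behind it (ctrl.grip_point_offset is the distance from the TCP to the grasp point, in m); z points along the fingers, y is the line along which they close (so a half turn about z gives the same grasp; the last joint's range is limited). The gripper opens to 85 mm and grips with 20 to 120 N. Pads are 22 mm wide; open, the fingers measure 114 mm over their backs; the gripper's body (76 mm by 85 mm) begins 54 mm behind the grasp point. The pads swing forward as they close: fully open they stand 13 mm farther back than shut.
Start: joints at [-1.39, 0.053, 1.613, -0, 1.476, -0.119], TCP at [0.185, -0.597, 0.231] pointing down, gripper open.
Joint ranges: [-3.01, 3.01], [-1.01, 2.22], [0.06, 2.58], [-1.02, 4.17], [0.09, 2.62], [-3.14, 3.14]. Speed limits (rad/s): [2.57, 2.57, 3.14, 3.14, 3.14, 3.14].

## Interface

Orientations are given as a rotation vector (axis times angle).
In Python, from station import ctrl gives the robot as it stands. The module is installed in compiled form; this text tells all that it offers.
- The arm moves only by the tool drive_tool, never from a script. Its argument "steps" is a list of rows, each an object with "translation": the shift along the tool's x, y, z normalised to -1 to 1, where 1 is 4 cm, a list of three; "angular": the turn, a rotation vector about the tool's x, y, z normalised to -1 to 1, where 1 is 8 degrees, a list of three; "gripper": the opening, from 0 (shut) to 1 (fully open). In form: [{"translation": [dx, dy, dz], "angular": [wx, wy, wz], "gripper": gripper}, ...]. A call has 1 to 8 rows; each row shifts and turns the commanded pose from where the row before left it, along the tool's axes as they then stand; what a row does not reach is not made up. A row lasts 1/8 s, in which the tool goes at most 62.5 mm and 10.7 degrees, less where a joint would pass 70% of its speed; a pose out of reach is approached as far as the arm can. A call with a number of a shift or a turn outside -1 to 1 is refused whole. A call with a gripper value outside its range is refused whole. The fingers move at their own pace and stop on an object; "force" is the grip in N (left out, the last holds). Time passes only in rows, so rows that do not move let the fingers close. It gives the time, the measured TCP pose, the force, the opening and the grip force at its end, in the units of the state.
- ctrl.get_obs(): the state, without advancing time (a new reading comes with each control period).
- ctrl.get_image(name): name is "scene" or "top" or "wrist"; returns a dict with "color" (384x512x3 uint8, red, green, blue), "depth" (384x512 float32, m along the optical axis (not along the pixel's ray), 0 where there is no reading), "fx", "fy", "cx", "cy" (pixels), "R" (3x3) and "t" (3): a world point X has camera coordinates R X + t. Camera axes: x right, y down, z forward; pixel columns grow to the right and rows downward; lengths in m; the calibration is good to about 2 mm. A picture is of the moment at which its call begins.
- ctrl.finish_job(): hands the job in; it is judged then, once.
The state is a dict: "t": time; "q": joint angles; "dq": joint speeds; "effort": joint torques, N m; "tool_pos": TCP position; "tool_rot": TCP orientation; "contact_force": force on the tool from outside, world axes, zero at the start; "wrist_torque": the same for the moment, N m; "opening": finger opening in m; "grip_force": force on a finger pad.
Only numpy, scipy, OpenCV 4.12 (cv2) and the standard library are available. Lean on these libraries where they do the work, as an engineer would, in place of code of your own. Each camera call takes 0.05 s, during which the arm holds its last target. There are 200 camera calls.

## Task

The white solder reel on the cork coaster is used up: drop it into the yellow scrap bin and put in its place, flat in the middle of the coaster, the full red reel that stands behind the amber bottle and the blue spray can in the black spill tray. Before you touch the full reel, stand both bottle and can upright on the blue mat; once the full reel is on the coaster, put them back, each upright on the very spot in the tray where it stood at the start. Set bottle and can down gently, never let them tip over, and do not shift the flux bottle and the jar in the tray.

Things in the scene. Friction and masses are not known exactly. Their poses are not given: they have to be found in the camera images.
- amber_bottle: Amber glass bottle with a white label and a black cap, loose, standing upright in the tray. Straight round body 52 mm in diameter up to 108 mm above its underside, then a shoulder, neck and 29 mm cap; 142 mm tall in all, about 0.2 to 0.37 kg. Origin: centre of its underside; z up along its axis.
- spray_can: Blue spray can with a silver band and a white cap, loose, upright in the tray 72 mm beside the amber bottle, centre to centre (either may be the left one). Straight round body 52 mm in diameter up to 112 mm above its underside, then a 45 mm white cap; 144 mm tall in all, about 0.15 to 0.29 kg. Origin: centre of its underside; z up along its axis.
- full_reel: Full solder reel: red flanges, silver solder, brass-coloured round label with a dark bore on top. Loose, a cylinder 50 mm in diameter and 44 mm tall, standing on one flange in the middle of the tray's back row, close behind the gap between bottle and can; about 0.13 kg. Origin: centre of its underside; z up along its axis.
- empty_reel: Empty solder reel: all white, bare thin core, dark bore on top. Loose, same outer size as the full one (50 mm in diameter, 44 mm tall; grasp it across the flanges), standing on one flange on the coaster; about 0.02 kg. Origin: centre of its underside; z up along its axis.
- mat: Blue silicone mat, fixed on the bench to the left or right of the tray: 150 mm along its x, 190 mm along its y, 4 mm thick; the side area for bottle and can, with room for both side by side along y. Origin: centre of its underside (its top is 4 mm higher).
- coaster: Round cork coaster, fixed, 80 mm in diameter, 4 mm thick: the place of the solder reel. In front of the tray or to one side. Origin: centre of its underside (its top is 4 mm higher).
- bin: Yellow open-topped plastic scrap bin, fixed, empty: 120 mm along its x, 150 mm along its y, 75 mm high, walls and floor 4 mm. In front of the tray or to one side. Origin: centre of its underside.
- tray: Black plastic spill tray, fixed, 170 mm along its x, 280 mm along its y, floor 4 mm thick, rim 22 mm high; flat rings on the floor mark the five places. Its x axis points from the front row (bottle, can) to the back row (flux bottle, full reel, jar), away from the robot; 35 mm are free between full reel and rear rim. Origin: centre of its underside.
- flux_bottle: Bystander: white plastic flux bottle with a green band and green nozzle, loose, 42 mm in diameter, 132 mm tall, at one end of the tray's back row, 85 mm beside the full reel's centre. Leave it alone. Origin: centre of its underside.
- jar: Bystander: green glass jar with a yellow lid, loose, 54 mm in diameter, 114 mm tall, at the other end of the tray's back row, 85 mm beside the full reel's centre. Leave it alone. Origin: centre of its underside.
Things that resemble listed ones, but are neither listed nor needed, are in the scene too. Leave any purple look-alike of the full_reel alone.

How it is judged:
By the outcome, as a careful person would: the job done as asked, in the order asked, and still so for the second after the job is handed in, with the robot touching nothing.
It also fails if it takes over 144 s, if anything falls off the work surface, if the arm or the gripper's body presses on something with over 40 N, if the wrist force passes 120 N, or if a joint passes its speed limit or range.

## Working session

There is one attempt and no reset: what is moved stays moved. The work goes in short steps, Python scripts to look and compute and a tool call to move; the robot and the scene stay as the last step left them, time stands still between calls to the robot, and variables do not carry over. Pictures are saved under pics/ and viewed, at most 14 in all, crops included, and the job is handed in when it is done.

Besides the shell and the picture viewer there is one more tool, called after ">>>" as name(argument=value, ...) on one line, values as JSON. drive_tool: Moves the arm, as the interface text tells. Its arguments: {"type":"object","properties":{"steps":{"type":"array"},"force":{"type":"number"}},"required":["steps"]}

```bash
mkdir -p pics; cat > h.py <<'E'
import numpy as np, cv2
from station import ctrl
from scipy.spatial.transform import Rotation as Ro
def save(n,f):
    im=ctrl.get_image(n); cv2.imwrite(f,im["color"][:,:,::-1]); np.savez(f[:-4]+".npz",**im); return im
def ray(im,u,v,z):
    R=np.array(im["R"]);t=np.array(im["t"]);c=-R.T@t
    d=R.T@np.array([(u-im["cx"])/im["fx"],(v-im["cy"])/im["fy"],1]); return c+d*(z-c[2])/d[2]
def cloud(im):
    d=im["depth"];v,u=np.mgrid[:d.shape[0],:d.shape[1]]
    P=np.stack([(u-im["cx"])/im["fx"]*d,(v-im["cy"])/im["fy"]*d,d],-1)
    return (P-np.array(im["t"]))@np.array(im["R"])
E
python3 - <<'E'
from h import *
o=ctrl.get_obs(); print({k:np.round(v,3) for k,v in o.items()}, ctrl.grip_point_offset)
print(Ro.from_rotvec(o["tool_rot"]).as_matrix().round(3))
a=save("top","pics/top0.png"); b=save("scene","pics/scene0.png")
for i in(a,b): print((-np.array(i["R"]).T@i["t"]).round(3), np.array(i["R"]).round(2).tolist(), i["fx"])
E
```

```text
{'t': np.float64(0.0), 'q': array([-1.39 ,  0.053,  1.614, -0.   ,  1.476, -0.119]), 'dq': array([-0.   ,  0.001,  0.   , -0.   , -0.   , -0.003]), 'effort': array([ 0.0000e+00, -3.9368e+01, -3.7018e+01, -0.0000e+00,  7.0000e-03,
       -0.0000e+00]), 'tool_pos': array([ 0.184, -0.596,  0.23 ]), 'tool_rot': array([-3.104, -0.469,  0.   ]), 'contact_force': array([-0.549, -0.984,  0.904]), 'wrist_torque': array([-0.012, -0.059,  0.015]), 'grip_force': np.float64(0.0), 'opening': np.float64(0.085)} 0.0187
[[ 0.955  0.295 -0.   ]
 [ 0.295 -0.955  0.002]
 [ 0.    -0.002 -1.   ]]
[ 0.402 -0.002  1.438] [[0.01, -1.0, -0.01], [-0.99, -0.01, -0.13], [0.13, 0.01, -0.99]] 496.248307424357
[ 1.43  -0.187  0.639] [[0.23, 0.97, -0.02], [0.53, -0.14, -0.83], [-0.81, 0.18, -0.55]] 483.084358895941
```

View pics/top0.png

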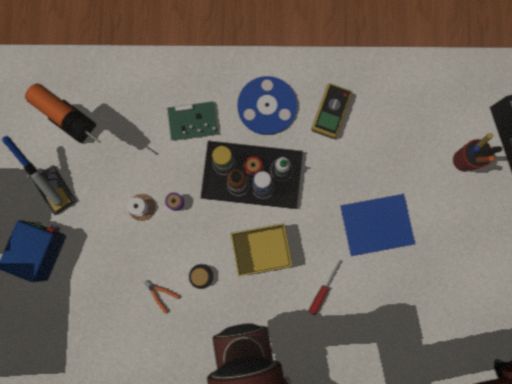

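View pics/scene0.png

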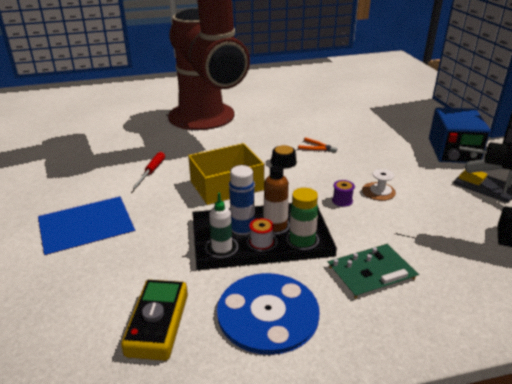

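Top view: the tray is at about (252,175), with the amber bottle (237,182), can (262,184), red reel (254,164), jar (222,158) and flux bottle (282,167). The mat is at (377,225) and the bin at (262,250). The coaster with the white reel is at (141,207). Two small reels could be the full one: purple (175,201), a look-alike standing on the bench, and red with a brass label (254,164), in the middle of the tray's back row. The red one fits the description.

```bash
python3 - <<'E'
from h import *
im=dict(np.load("pics/top0.npz")); C=cloud(im); Z=C[...,2]
hsv=cv2.cvtColor(im["color"],cv2.COLOR_RGB2HSV)
def seg(name,box,zr,m=None):
    u0,v0,u1,v1=box; k=np.zeros(Z.shape,bool);k[v0:v1,u0:u1]=1
    k&=(Z>zr[0])&(Z<zr[1])
    if m is not None:k&=m
    P=C[k]; v,u=np.nonzero(k)
    if len(P)<5: print(name,len(P));return
    (cx,cy),(w,h),an=cv2.minAreaRect(P[:,:2].astype(np.float32)*1000)
    (ex,ey),r=cv2.minEnclosingCircle(P[:,:2].astype(np.float32)*1000)
    print(name,len(P),"mean",P.mean(0).round(4),"zmed",np.median(P[:,2]).round(4),"rect",np.round([cx,cy,w,h,an],1),"circ",np.round([ex,ey,r],1))
H,S,V=[hsv[...,i] for i in range(3)]
seg("amber cap",(222,165,250,200),(.135,.16))
seg("can cap",(250,168,276,202),(.135,.16))
seg("red",(242,152,266,176),(.038,.06))
seg("jar",(208,142,236,176),(.108,.13))
seg("flux",(270,152,296,182),(.07,.16))
seg("white reel",(125,192,156,222),(.038,.06))
seg("purple",(164,190,186,212),(.034,.06))
seg("coaster",(125,190,158,224),(.001,.012),(S>60))
mat=(H>100)&(H<125)&(S>150); seg("mat",(335,190,420,260),(-.01,.02),mat)
yel=(H>18)&(H<35)&(S>120); seg("bin",(225,218,300,282),(.065,.09),yel)
seg("tray rim",(196,136,308,214),(.016,.028))
seg("pot",(185,260,218,292),(.03,.3))
seg("tray dark",(196,136,308,214),(-.01,.035),(V<70))
bg=cv2.resize(im["color"][135:225,115:315],None,fx=4,fy=4,interpolation=cv2.INTER_CUBIC)
cv2.imwrite("pics/crop0.png",bg[:,:,::-1])
E
```

```text
amber cap 97 mean [0.6241 0.0602 0.1467] zmed 0.1471 rect [624.   59.9  26.5  27.6  86.4] circ [623.9  60.7  14.5]
can cap 229 mean [ 0.6158 -0.0108  0.1483] zmed 0.1486 rect [616.8 -11.6  44.   42.2   0.7] circ [616.3 -10.4  22.6]
red 233 mean [0.6748 0.0163 0.0493] zmed 0.0493 rect [674.6  16.5  47.4  47.3  45.3] circ [674.8  15.7  25.1]
jar 306 mean [0.6827 0.0984 0.1188] zmed 0.119 rect [675.2  89.4  83.   50.5  43.3] circ [670.6  92.7  43.6]
flux 206 mean [ 0.6614 -0.0636  0.1033] zmed 0.0995 rect [653.7 -49.8  41.   84.3  39.5] circ [648.1 -53.8  43.6]
white reel 241 mean [0.5538 0.3454 0.0491] zmed 0.0492 rect [554.2 346.1  46.4  49.1  89.7] circ [554.  345.3  25. ]
purple 240 mean [0.5698 0.24   0.0452] zmed 0.0453 rect [571.  240.1  49.   47.9  17.6] circ [570.4 239.9  25.1]
coaster 222 mean [0.5539 0.3284 0.0059] zmed 0.0057 rect [553.8 334.5  63.   77.6  79.6] circ [554.6 339.3  39.1]
mat 2983 mean [ 0.5093 -0.3433  0.0049] zmed 0.0049 rect [ 510.3 -343.7  140.3  182.    11.3] circ [ 510.6 -343.1  111.8]
bin 173 mean [ 0.4278 -0.0107  0.0744] zmed 0.075 rect [433.9  -9.  117.  146.6  11.4] circ [433.7  -9.   90.8]
tray rim 533 mean [0.6528 0.0224 0.0222] zmed 0.0223 rect [658.8  37.  315.5 179.4  84.1] circ [658.8  37.  181. ]
pot 393 mean [0.3585 0.1612 0.0383] zmed 0.0385 rect [358.5 161.6  60.4  60.3  63.4] circ [358.9 161.4  31.5]
tray dark 3875 mean [0.6484 0.0144 0.0075] zmed 0.0059 rect [651.5  18.8 281.8 169.2  83.8] circ [650.1  19.9 160.3]
```

View pics/crop0.png

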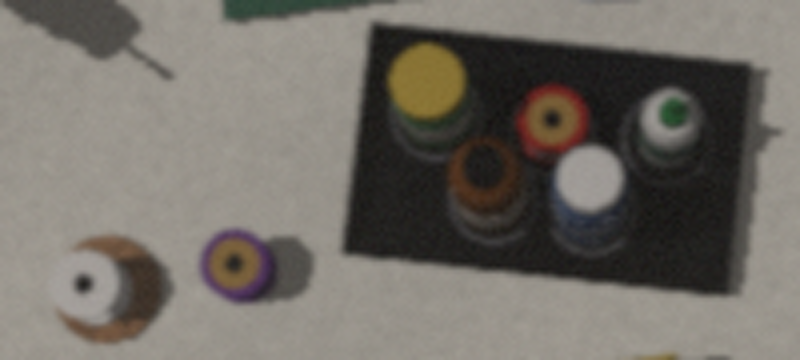

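The crop confirms it: the red reel with the brass label at crop (553,118) sits in the back row between jar and flux, and the purple one at (237,263) is the look-alike. I'll turn the hand so its closing line follows tray x (about -6.3°), lifting slightly as it turns.

>>> drive_tool(steps=[{"translation": [0, 0, -0.1], "angular": [0, 0, -1], "gripper": 0.8}, {"translation": [0, 0, -0.1], "angular": [0, 0, -1], "gripper": 0.8}, {"translation": [0, 0, -0.1], "angular": [0, 0, -1], "gripper": 0.8}, {"translation": [0, 0, -0.1], "angular": [0, 0, -1], "gripper": 0.8}, {"translation": [0, 0, -0.1], "angular": [0, 0, -1], "gripper": 0.8}, {"translation": [0, 0, -0.1], "angular": [0, 0, -1], "gripper": 0.8}, {"translation": [0, 0, 0], "angular": [0, 0, -1], "gripper": 0.8}, {"translation": [0, 0, 0], "angular": [0, 0, -1], "gripper": 0.8}], force=40)

```text
t: 1.1
tool_pos: [0.1845, -0.5968, 0.2547]
tool_rot: [-2.38, -2.049, -0.001]
contact_force: [0.3, 0.8, -0.2]
opening: 0.0681
grip_force: 0.0
```

```bash
cat > go.py <<'E'
import sys
from h import *
o=ctrl.get_obs();M=Ro.from_rotvec(o["tool_rot"]).as_matrix()
y=M[:,1];print("t",round(float(o["t"]),2),"pos",np.array(o["tool_pos"]).round(4),"yangle",np.degrees(np.arctan2(y[1],y[0])).round(2),"z",M[:,2].round(3),"open",round(float(o["opening"]),4),"gf",round(float(o["grip_force"]),1),"F",np.round(o["contact_force"],1))
p=np.array(o["tool_pos"])
for a in sys.argv[1:]:
    g=np.array([float(s) for s in a.split(",")]); print(a,"units",(M.T@(g-p)/.04).round(2)); p=g
E
python3 go.py .616,-.011,.25
```

```text
t 1.1 pos [ 0.1845 -0.5968  0.2547] yangle -8.56 z [-0.     0.001 -1.   ] open 0.0681 gf 0.0 F [ 0.3  0.8 -0.2]
.616,-.011,.25 units [16.09  8.49  0.13]
```

>>> drive_tool(steps=[{"translation": [0, 0, 0], "angular": [0, 0, -0.28], "gripper": 0.8}, {"translation": [1, 0.58, 0], "angular": [0, 0, 0], "gripper": 0.8}, {"translation": [1, 0.58, 0], "angular": [0, 0, 0], "gripper": 0.8}, {"translation": [1, 0.58, 0], "angular": [0, 0, 0], "gripper": 0.8}, {"translation": [1, 0.58, 0], "angular": [0, 0, 0], "gripper": 0.8}, {"translation": [1, 0.58, 0], "angular": [0, 0, 0], "gripper": 0.8}, {"translation": [1, 0.58, 0], "angular": [0, 0, 0], "gripper": 0.8}, {"translation": [1, 0.58, 0], "angular": [0, 0, 0], "gripper": 0.8}])

```text
t: 2.1
tool_pos: [0.3785, -0.3361, 0.2548]
tool_rot: [-2.345, -2.09, -0.0]
contact_force: [0.9, -0.0, 0.3]
opening: 0.0682
grip_force: 0.0
```

>>> drive_tool(steps=[{"translation": [1, 0.58, 0], "angular": [0, 0, 0], "gripper": 0.8}, {"translation": [1, 0.58, 0], "angular": [0, 0, 0], "gripper": 0.8}, {"translation": [1, 0.58, 0], "angular": [0, 0, 0], "gripper": 0.8}, {"translation": [1, 0.58, 0], "angular": [0, 0, 0], "gripper": 0.8}, {"translation": [1, 0.58, 0], "angular": [0, 0, 0], "gripper": 0.8}, {"translation": [1, 0.58, 0], "angular": [0, 0, 0], "gripper": 0.8}, {"translation": [1, 0.58, 0], "angular": [0, 0, 0], "gripper": 0.8}, {"translation": [0, 0, 0], "angular": [0, 0, 0], "gripper": 0.8}])

```text
t: 3.1
tool_pos: [0.5722, -0.0756, 0.2544]
tool_rot: [-2.34, -2.094, 0.001]
contact_force: [0.1, -0.9, 0.4]
opening: 0.0682
grip_force: 0.0
```

```bash
python3 go.py .6155,-.0108,.25 .6155,-.0108,.080
python3 -c "
from h import *
save('wrist','pics/w1.png')"
```

```text
t 3.1 pos [ 0.5722 -0.0756  0.2544] yangle -6.36 z [-0.001  0.001 -1.   ] open 0.0682 gf 0.0 F [ 0.1 -0.9  0.4]
.6155,-.0108,.25 units [1.73 0.9  0.11]
.6155,-.0108,.080 units [-0.    0.01  4.25]
```

View pics/w1.png

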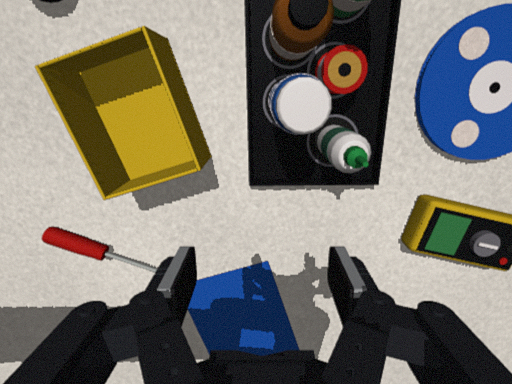

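The wrist view shows the can cap at (303,104), the amber cap at (303,10), partly cut off, the red reel at (343,69), and the flux bottle at (352,155). I'll cross-check the positions by ray.

```bash
python3 - <<'E'
from h import *
im=dict(np.load("pics/w1.npz")); C=cloud(im);Z=C[...,2]
for n,(u0,v0,u1,v1),zr in(("can",(260,60,335,140),(.138,.16)),("reel",(312,38,375,105),(.04,.056))):
    k=np.zeros(Z.shape,np.uint8);k[v0:v1,u0:u1]=((Z>zr[0])&(Z<zr[1]))[v0:v1,u0:u1]
    c=max(cv2.findContours(k,cv2.RETR_EXTERNAL,cv2.CHAIN_APPROX_NONE)[0],key=cv2.contourArea)
    (u,v),ax,_=cv2.fitEllipse(c); zt=.148 if n=="can" else .048
    print(n,(round(u),round(v)),np.round(ax,1),ray(im,u,v,zt).round(4),"zmed",np.median(Z[k>0]).round(4), "diam px->mm",(ax[0]*np.median(im["depth"][k>0])/im["fx"]*1000).round(1))
E
```

```text
can (303, 106) [53.8 56.8] [ 0.6136 -0.0072  0.148 ] zmed 0.1485 diam px->mm 42.9
reel (344, 69) [44.2 49.6] [0.6719 0.0196 0.048 ] zmed 0.0489 diam px->mm 47.6
```

>>> drive_tool(steps=[{"translation": [0.9, 0.44, 0], "angular": [0, 0, 0], "gripper": 0.8}, {"translation": [0.87, 0.44, 0], "angular": [0, 0, 0], "gripper": 0.8}, {"translation": [0, 0, 1], "angular": [0, 0, 0], "gripper": 0.8}, {"translation": [0, 0, 0.8], "angular": [0, 0, 0], "gripper": 0.8}, {"translation": [0, 0, 0], "angular": [0, 0, 0], "gripper": 0.8}, {"translation": [0, 0, 0], "angular": [0, 0, 0], "gripper": 0.8}])

```text
t: 3.9
tool_pos: [0.6149, -0.0126, 0.1847]
tool_rot: [2.345, 2.088, 0.001]
contact_force: [1.5, -0.5, 0.8]
opening: 0.0681
grip_force: 0.0
```

```bash
python3 go.py .6148,-.009,.081
```

```text
t 3.9 pos [ 0.6149 -0.0126  0.1847] yangle -6.64 z [ 0.002 -0.    -1.   ] open 0.0681 gf 0.0 F [ 1.5 -0.5  0.8]
.6148,-.009,.081 units [ 0.09 -0.02  2.59]
```

>>> drive_tool(steps=[{"translation": [0.09, -0.02, 0.6], "angular": [0, 0, 0], "gripper": 0.8}, {"translation": [0, 0, 0.7], "angular": [0, 0, 0], "gripper": 0.8}, {"translation": [0, 0, 0.7], "angular": [0, 0, 0], "gripper": 0.8}, {"translation": [0, 0, 0.55], "angular": [0, 0, 0], "gripper": 0.8}, {"translation": [0, 0, 0], "angular": [0, 0, 0], "gripper": 0.8}, {"translation": [0, 0, 0], "angular": [0, 0, 0], "gripper": 0.7}, {"translation": [0, 0, 0], "angular": [0, 0, 0], "gripper": 0.66}, {"translation": [0, 0, 0], "angular": [0, 0, 0], "gripper": 0.64}])

```text
t: 4.9
tool_pos: [0.6148, -0.0081, 0.0825]
tool_rot: [2.344, 2.089, 0.002]
contact_force: [-0.7, -0.4, 0.0]
opening: 0.0549
grip_force: 0.0
```

```bash
python3 go.py .6148,-.009,.081
```

```text
t 4.9 pos [ 0.6148 -0.0081  0.0825] yangle -6.58 z [ 0.002 -0.    -1.   ] open 0.0549 gf 0.0 F [-0.7 -0.4  0. ]
.6148,-.009,.081 units [-0.02  0.    0.04]
```

At 55 mm opening there is no contact, so the can is centred to within about 1.5 mm. Next I'll grip it and lift.

>>> drive_tool(steps=[{"translation": [0, 0, 0], "angular": [0, 0, 0], "gripper": 0.6}, {"translation": [0, 0, 0], "angular": [0, 0, 0], "gripper": 0.5}, {"translation": [0, 0, 0], "angular": [0, 0, 0], "gripper": 0.5}, {"translation": [0, 0, 0], "angular": [0, 0, 0], "gripper": 0.5}], force=40)

```text
t: 5.4
tool_pos: [0.6144, -0.0081, 0.0826]
tool_rot: [2.345, 2.09, 0.0]
contact_force: [-3.4, -0.7, 5.9]
opening: 0.051
grip_force: 39.1
```

```bash
python3 go.py .6148,-.009,.21 .518,-.384,.21 .518,-.384,.084
```

```text
t 5.4 pos [ 0.6144 -0.0081  0.0826] yangle -6.58 z [ 0. -0. -1.] open 0.051 gf 39.1 F [-3.4 -0.7  5.9]
.6148,-.009,.21 units [-0.02  0.01 -3.18]
.518,-.384,.21 units [-9.59 -1.33 -0.  ]
.518,-.384,.084 units [ 0.   -0.    3.15]
```

>>> drive_tool(steps=[{"translation": [0, 0, -0.3], "angular": [0, 0, 0], "gripper": 0.5}, {"translation": [0, 0, -0.6], "angular": [0, 0, 0], "gripper": 0.5}, {"translation": [0, 0, -0.8], "angular": [0, 0, 0], "gripper": 0.5}, {"translation": [0, 0, -0.8], "angular": [0, 0, 0], "gripper": 0.5}, {"translation": [-0.3, 0, -0.7], "angular": [0, 0, 0], "gripper": 0.5}, {"translation": [-0.7, -0.1, 0], "angular": [0, 0, 0], "gripper": 0.5}, {"translation": [-1, -0.15, 0], "angular": [0, 0, 0], "gripper": 0.5}, {"translation": [-1, -0.15, 0], "angular": [0, 0, 0], "gripper": 0.5}])

```text
t: 6.4
tool_pos: [0.5839, -0.1262, 0.209]
tool_rot: [-2.344, -2.091, 0.0]
contact_force: [0.4, 0.6, -3.7]
opening: 0.051
grip_force: 40.8
```

>>> drive_tool(steps=[{"translation": [-1, -0.15, 0], "angular": [0, 0, 0], "gripper": 0.5}, {"translation": [-1, -0.15, 0], "angular": [0, 0, 0], "gripper": 0.5}, {"translation": [-1, -0.15, 0], "angular": [0, 0, 0], "gripper": 0.5}, {"translation": [-1, -0.15, 0], "angular": [0, 0, 0], "gripper": 0.5}, {"translation": [-1, -0.15, 0], "angular": [0, 0, 0], "gripper": 0.5}, {"translation": [-1, -0.15, 0], "angular": [0, 0, 0], "gripper": 0.5}, {"translation": [-0.5, -0.1, 0], "angular": [0, 0, 0], "gripper": 0.5}, {"translation": [0, 0, 0], "angular": [0, 0, 0], "gripper": 0.5}])

```text
t: 7.4
tool_pos: [0.5144, -0.3798, 0.2089]
tool_rot: [-2.346, -2.088, -0.001]
contact_force: [0.3, 0.3, -2.8]
opening: 0.0511
grip_force: 40.8
```

```bash
python3 go.py .518,-.384,.12 .518,-.384,.084
```

```text
t 7.4 pos [ 0.5144 -0.3798  0.2089] yangle -6.68 z [-0.     0.001 -1.   ] open 0.0511 gf 40.8 F [ 0.3  0.3 -2.8]
.518,-.384,.12 units [-0.1   0.1   2.22]
.518,-.384,.084 units [-0.   0.   0.9]
```

>>> drive_tool(steps=[{"translation": [-0.1, 0.1, 0.5], "angular": [0, 0, 0], "gripper": 0.5}, {"translation": [0, 0, 0.8], "angular": [0, 0, 0], "gripper": 0.5}, {"translation": [0, 0, 0.7], "angular": [0, 0, 0], "gripper": 0.5}, {"translation": [0, 0, 0.5], "angular": [0, 0, 0], "gripper": 0.5}, {"translation": [0, 0, 0.3], "angular": [0, 0, 0], "gripper": 0.5}, {"translation": [0, 0, 0.2], "angular": [0, 0, 0], "gripper": 0.5}, {"translation": [0, 0, 0.1], "angular": [0, 0, 0], "gripper": 0.5}, {"translation": [0, 0, 0], "angular": [0, 0, 0], "gripper": 0.5}])

```text
t: 8.4
tool_pos: [0.5187, -0.3838, 0.0858]
tool_rot: [2.345, 2.09, 0.0]
contact_force: [-0.4, 0.1, -1.7]
opening: 0.0512
grip_force: 40.8
```

```bash
python3 go.py .518,-.384,.0826
```

```text
t 8.4 pos [ 0.5187 -0.3838  0.0858] yangle -6.59 z [ 0.001 -0.001 -1.   ] open 0.0512 gf 40.8 F [-0.4  0.1 -1.7]
.518,-.384,.0826 units [-0.01 -0.02  0.08]
```

>>> drive_tool(steps=[{"translation": [0, 0, 0.04], "angular": [0, 0, 0], "gripper": 0.5}, {"translation": [0, 0, 0.03], "angular": [0, 0, 0], "gripper": 0.5}, {"translation": [0, 0, 0.02], "angular": [0, 0, 0], "gripper": 0.5}, {"translation": [0, 0, 0], "angular": [0, 0, 0], "gripper": 0.5}])

```text
t: 8.9
tool_pos: [0.5186, -0.3838, 0.0826]
tool_rot: [2.345, 2.09, -0.0]
contact_force: [-2.0, 1.8, 2.2]
opening: 0.0506
grip_force: 41.2
```

Contact is made at the expected height. I'll release gently and go up.

>>> drive_tool(steps=[{"translation": [0, 0, 0], "angular": [0, 0, 0], "gripper": 0.64}, {"translation": [0, 0, 0], "angular": [0, 0, 0], "gripper": 0.72}, {"translation": [0, 0, 0], "angular": [0, 0, 0], "gripper": 0.8}, {"translation": [0, 0, 0], "angular": [0, 0, 0], "gripper": 0.8}, {"translation": [0, 0, -0.5], "angular": [0, 0, 0], "gripper": 0.8}, {"translation": [0, 0, -0.8], "angular": [0, 0, 0], "gripper": 0.8}, {"translation": [0, 0, -0.8], "angular": [0, 0, 0], "gripper": 0.8}, {"translation": [0, 0, -0.8], "angular": [0, 0, 0], "gripper": 0.8}])

```text
t: 9.9
tool_pos: [0.5187, -0.3838, 0.2007]
tool_rot: [2.344, 2.089, 0.0]
contact_force: [0.6, -0.5, -1.4]
opening: 0.0682
grip_force: 0.0
```

```bash
python3 go.py .6228,.0625,.20 .6228,.0625,.08
```

```text
t 9.9 pos [ 0.5187 -0.3838  0.2007] yangle -6.58 z [ 0.002 -0.001 -1.   ] open 0.0682 gf 0.0 F [ 0.6 -0.5 -1.4]
.6228,.0625,.20 units [11.38  1.31  0.  ]
.6228,.0625,.08 units [ 0.   -0.01  3.  ]
```

>>> drive_tool(steps=[{"translation": [0.5, 0.06, 0], "angular": [0, 0, 0], "gripper": 0.8}, {"translation": [1, 0.115, 0], "angular": [0, 0, 0], "gripper": 0.8}, {"translation": [1, 0.115, 0], "angular": [0, 0, 0], "gripper": 0.8}, {"translation": [1, 0.115, 0], "angular": [0, 0, 0], "gripper": 0.8}, {"translation": [1, 0.115, 0], "angular": [0, 0, 0], "gripper": 0.8}, {"translation": [1, 0.115, 0], "angular": [0, 0, 0], "gripper": 0.8}, {"translation": [1, 0.115, 0], "angular": [0, 0, 0], "gripper": 0.8}, {"translation": [1, 0.115, 0], "angular": [0, 0, 0], "gripper": 0.8}])

```text
t: 10.9
tool_pos: [0.5866, -0.0871, 0.1969]
tool_rot: [-2.344, -2.09, 0.001]
contact_force: [0.4, 0.3, -0.1]
opening: 0.0683
grip_force: 0.0
```

>>> drive_tool(steps=[{"translation": [1, 0.115, 0], "angular": [0, 0, 0], "gripper": 0.8}, {"translation": [1, 0.115, 0], "angular": [0, 0, 0], "gripper": 0.8}, {"translation": [1, 0.115, 0], "angular": [0, 0, 0], "gripper": 0.8}, {"translation": [0.7, 0.1, 0], "angular": [0, 0, 0], "gripper": 0.8}, {"translation": [0.18, 0, 0], "angular": [0, 0, 0], "gripper": 0.8}, {"translation": [0, 0, 0], "angular": [0, 0, 0], "gripper": 0.8}, {"translation": [0, 0, 0], "angular": [0, 0, 0], "gripper": 0.8}])

```text
t: 11.78
tool_pos: [0.6224, 0.0617, 0.1975]
tool_rot: [-2.346, -2.089, 0.001]
contact_force: [0.7, -0.9, 0.6]
opening: 0.0684
grip_force: 0.0
```

```bash
python3 go.py .6228,.0625,.20 .6228,.0625,.08
```

```text
t 11.78 pos [0.6224 0.0617 0.1975] yangle -6.64 z [-0. -0. -1.] open 0.0684 gf 0.0 F [ 0.7 -0.9  0.6]
.6228,.0625,.20 units [ 0.02  0.01 -0.06]
.6228,.0625,.08 units [0. 0. 3.]
```

>>> drive_tool(steps=[{"translation": [0.02, 0.01, 0.6], "angular": [0, 0, 0], "gripper": 0.8}, {"translation": [0, 0, 0.8], "angular": [0, 0, 0], "gripper": 0.8}, {"translation": [0, 0, 0.8], "angular": [0, 0, 0], "gripper": 0.8}, {"translation": [0, 0, 0.7], "angular": [0, 0, 0], "gripper": 0.8}, {"translation": [0, 0, 0], "angular": [0, 0, 0], "gripper": 0.8}, {"translation": [0, 0, 0], "angular": [0, 0, 0], "gripper": 0.7}, {"translation": [0, 0, 0], "angular": [0, 0, 0], "gripper": 0.66}, {"translation": [0, 0, 0], "angular": [0, 0, 0], "gripper": 0.64}])

```text
t: 12.78
tool_pos: [0.6238, 0.0633, 0.0832]
tool_rot: [2.344, 2.089, 0.002]
contact_force: [-0.8, 0.2, 1.1]
opening: 0.0545
grip_force: 0.5
```

>>> drive_tool(steps=[{"translation": [0, 0, 0], "angular": [0, 0, 0], "gripper": 0.6}, {"translation": [0, 0, 0], "angular": [0, 0, 0], "gripper": 0.5}, {"translation": [0, 0, 0], "angular": [0, 0, 0], "gripper": 0.5}, {"translation": [0, 0, 0], "angular": [0, 0, 0], "gripper": 0.5}], force=45)

```text
t: 13.28
tool_pos: [0.6237, 0.0634, 0.0834]
tool_rot: [2.345, 2.09, 0.001]
contact_force: [-2.8, 0.5, 6.9]
opening: 0.0509
grip_force: 46.0
```

```bash
python3 go.py .6228,.0625,.21 .502,-.302,.21
```

```text
t 13.28 pos [0.6237 0.0634 0.0834] yangle -6.57 z [ 0.001 -0.    -1.   ] open 0.0509 gf 46.0 F [-2.8  0.5  6.9]
.6228,.0625,.21 units [-0.03 -0.02 -3.16]
.502,-.302,.21 units [-9.4  -1.96 -0.  ]
```

>>> drive_tool(steps=[{"translation": [0, 0, -0.3], "angular": [0, 0, 0], "gripper": 0.5}, {"translation": [0, 0, -0.6], "angular": [0, 0, 0], "gripper": 0.5}, {"translation": [0, 0, -0.8], "angular": [0, 0, 0], "gripper": 0.5}, {"translation": [0, 0, -0.8], "angular": [0, 0, 0], "gripper": 0.5}, {"translation": [-0.3, -0.1, -0.7], "angular": [0, 0, 0], "gripper": 0.5}, {"translation": [-0.7, -0.16, 0], "angular": [0, 0, 0], "gripper": 0.5}, {"translation": [-1, -0.2, 0], "angular": [0, 0, 0], "gripper": 0.5}, {"translation": [-1, -0.2, 0], "angular": [0, 0, 0], "gripper": 0.5}])

```text
t: 14.28
tool_pos: [0.5826, -0.0536, 0.2095]
tool_rot: [2.344, 2.091, -0.0]
contact_force: [0.1, 0.2, -2.7]
opening: 0.0512
grip_force: 47.4
```

>>> drive_tool(steps=[{"translation": [-1, -0.2, 0], "angular": [0, 0, 0], "gripper": 0.5}, {"translation": [-1, -0.2, 0], "angular": [0, 0, 0], "gripper": 0.5}, {"translation": [-1, -0.2, 0], "angular": [0, 0, 0], "gripper": 0.5}, {"translation": [-1, -0.2, 0], "angular": [0, 0, 0], "gripper": 0.5}, {"translation": [-1, -0.2, 0], "angular": [0, 0, 0], "gripper": 0.5}, {"translation": [-0.9, -0.2, 0], "angular": [0, 0, 0], "gripper": 0.5}, {"translation": [-0.5, -0.1, 0], "angular": [0, 0, 0], "gripper": 0.5}, {"translation": [0, 0, 0], "angular": [0, 0, 0], "gripper": 0.5}])

```text
t: 15.28
tool_pos: [0.5019, -0.3018, 0.2095]
tool_rot: [-2.347, -2.088, -0.001]
contact_force: [0.3, 0.1, -2.8]
opening: 0.0508
grip_force: 47.4
```

```bash
python3 go.py .502,-.302,.0854
```

```text
t 15.28 pos [ 0.5019 -0.3018  0.2095] yangle -6.68 z [-0.     0.001 -1.   ] open 0.0508 gf 47.4 F [ 0.3  0.1 -2.8]
.502,-.302,.0854 units [-0.01  0.    3.1 ]
```

>>> drive_tool(steps=[{"translation": [0, 0, 0.5], "angular": [0, 0, 0], "gripper": 0.5}, {"translation": [0, 0, 0.8], "angular": [0, 0, 0], "gripper": 0.5}, {"translation": [0, 0, 0.7], "angular": [0, 0, 0], "gripper": 0.5}, {"translation": [0, 0, 0.5], "angular": [0, 0, 0], "gripper": 0.5}, {"translation": [0, 0, 0.3], "angular": [0, 0, 0], "gripper": 0.5}, {"translation": [0, 0, 0.2], "angular": [0, 0, 0], "gripper": 0.5}, {"translation": [0, 0, 0.08], "angular": [0, 0, 0], "gripper": 0.5}, {"translation": [0, 0, 0], "angular": [0, 0, 0], "gripper": 0.5}])

```text
t: 16.27
tool_pos: [0.5025, -0.3015, 0.0871]
tool_rot: [2.345, 2.089, 0.0]
contact_force: [0.1, -0.1, -2.1]
opening: 0.0505
grip_force: 47.4
```

>>> drive_tool(steps=[{"translation": [0, 0, 0.04], "angular": [0, 0, 0], "gripper": 0.5}, {"translation": [0, 0, 0.03], "angular": [0, 0, 0], "gripper": 0.5}, {"translation": [0, 0, 0], "angular": [0, 0, 0], "gripper": 0.5}])

```text
t: 16.65
tool_pos: [0.5022, -0.3012, 0.0838]
tool_rot: [2.345, 2.09, -0.0]
contact_force: [-0.1, -0.4, -2.3]
opening: 0.0508
grip_force: 47.4
```

>>> drive_tool(steps=[{"translation": [0, 0, 0.02], "angular": [0, 0, 0], "gripper": 0.5}, {"translation": [0, 0, 0.015], "angular": [0, 0, 0], "gripper": 0.5}, {"translation": [0, 0, 0], "angular": [0, 0, 0], "gripper": 0.5}])

```text
t: 17.02
tool_pos: [0.5023, -0.3015, 0.0834]
tool_rot: [2.345, 2.09, -0.001]
contact_force: [-3.6, 0.4, 5.4]
opening: 0.0505
grip_force: 48.3
```

>>> drive_tool(steps=[{"translation": [0, 0, 0], "angular": [0, 0, 0], "gripper": 0.64}, {"translation": [0, 0, 0], "angular": [0, 0, 0], "gripper": 0.72}, {"translation": [0, 0, 0], "angular": [0, 0, 0], "gripper": 0.8}, {"translation": [0, 0, 0], "angular": [0, 0, 0], "gripper": 0.8}, {"translation": [0, 0, -0.5], "angular": [0, 0, 0], "gripper": 0.8}, {"translation": [0, 0, -0.8], "angular": [0, 0, 0], "gripper": 0.8}, {"translation": [0, 0, -0.8], "angular": [0, 0, 0], "gripper": 0.8}, {"translation": [0, 0, -0.8], "angular": [0, 0, 0], "gripper": 0.8}])

```text
t: 18.02
tool_pos: [0.5025, -0.3014, 0.2012]
tool_rot: [2.344, 2.089, 0.001]
contact_force: [-1.0, -0.2, 0.4]
opening: 0.0684
grip_force: 0.0
```

```bash
python3 go.py .553,.29,.20
```

```text
t 18.02 pos [ 0.5025 -0.3014  0.2012] yangle -6.58 z [ 0.002 -0.001 -1.   ] open 0.0684 gf 0.0 F [-1.  -0.2  0.4]
.553,.29,.20 units [ 1.483e+01 -4.400e-01  1.000e-02]
```

>>> drive_tool(steps=[{"translation": [0.5, -0.03, 0], "angular": [0, 0, 0], "gripper": 0.8}, {"translation": [1, -0.03, 0], "angular": [0, 0, 0], "gripper": 0.8}, {"translation": [1, -0.03, 0], "angular": [0, 0, 0], "gripper": 0.8}, {"translation": [1, -0.03, 0], "angular": [0, 0, 0], "gripper": 0.8}, {"translation": [1, -0.03, 0], "angular": [0, 0, 0], "gripper": 0.8}, {"translation": [1, -0.03, 0], "angular": [0, 0, 0], "gripper": 0.8}, {"translation": [1, -0.03, 0], "angular": [0, 0, 0], "gripper": 0.8}, {"translation": [1, -0.03, 0], "angular": [0, 0, 0], "gripper": 0.8}])

```text
t: 19.02
tool_pos: [0.5261, 0.0002, 0.1976]
tool_rot: [-2.344, -2.09, 0.001]
contact_force: [-0.5, -0.6, -1.2]
opening: 0.0683
grip_force: 0.0
```

>>> drive_tool(steps=[{"translation": [1, -0.03, 0], "angular": [0, 0, 0], "gripper": 0.8}, {"translation": [1, -0.03, 0], "angular": [0, 0, 0], "gripper": 0.8}, {"translation": [1, -0.03, 0], "angular": [0, 0, 0], "gripper": 0.8}, {"translation": [1, -0.03, 0], "angular": [0, 0, 0], "gripper": 0.8}, {"translation": [1, -0.03, 0], "angular": [0, 0, 0], "gripper": 0.8}, {"translation": [1, -0.03, 0], "angular": [0, 0, 0], "gripper": 0.8}, {"translation": [1, -0.03, 0], "angular": [0, 0, 0], "gripper": 0.8}, {"translation": [0.3, 0, 0], "angular": [0, 0, 0], "gripper": 0.8}])

```text
t: 20.02
tool_pos: [0.5508, 0.2912, 0.1974]
tool_rot: [-2.342, -2.093, 0.002]
contact_force: [0.1, -0.7, -0.2]
opening: 0.0682
grip_force: 0.0
```

>>> drive_tool(steps=[{"translation": [0, 0, 0], "angular": [0, 0, 0], "gripper": 0.8}])

```text
t: 20.15
tool_pos: [0.5514, 0.2894, 0.1977]
tool_rot: [-2.344, -2.092, 0.002]
contact_force: [0.2, -0.7, 0.0]
opening: 0.0683
grip_force: 0.0
```

```bash
python3 go.py .553,.347,.13
python3 -c "
from h import *
save('wrist','pics/w2.png')
im=save('top','pics/top1.png')"
```

```text
t 20.15 pos [0.5514 0.2894 0.1977] yangle -6.5 z [-0.001 -0.001 -1.   ] open 0.0683 gf 0.0 F [ 0.2 -0.7  0. ]
.553,.347,.13 units [ 1.44 -0.12  1.69]
```

View pics/w2.png

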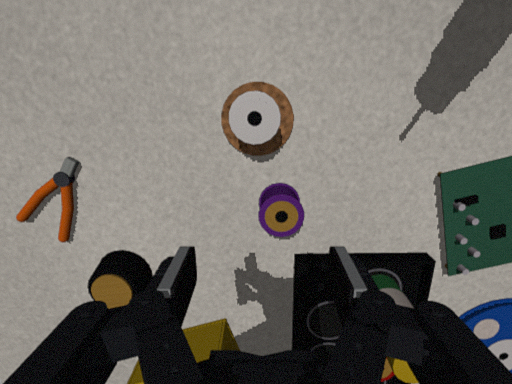

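View pics/top1.png

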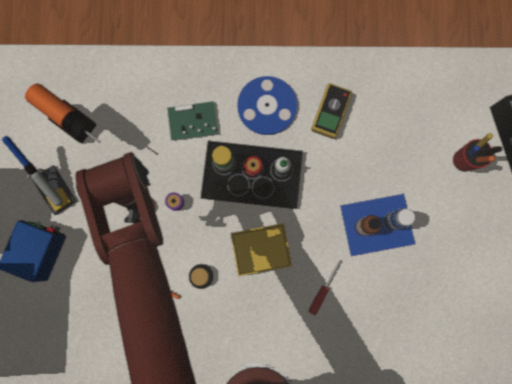

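The top view shows bottle and can upright on the mat at (370,225) and (402,217), and their two tray rings empty at (238,184) and (263,187). The wrist view shows the white reel at (254,117) on the coaster at (258,119).

```bash
python3 - <<'E'
from h import *
im=dict(np.load("pics/w2.npz")); C=cloud(im);Z=C[...,2]
hsv=cv2.cvtColor(im["color"],cv2.COLOR_RGB2HSV)
def el(k,box,z,n):
    m=np.zeros(Z.shape,np.uint8);u0,v0,u1,v1=box;m[v0:v1,u0:u1]=k[v0:v1,u0:u1]
    c=max(cv2.findContours(m,cv2.RETR_EXTERNAL,cv2.CHAIN_APPROX_NONE)[0],key=cv2.contourArea)
    c=cv2.convexHull(c); (u,v),ax,_=cv2.fitEllipse(c); print(n,(round(u,1),round(v,1)),np.round(ax,1),ray(im,u,v,z).round(4))
el((Z>.036)&(Z<.06),(215,75,300,160),.048,"reel")
el(((hsv[...,1]>70)|(Z>.036)),(215,75,300,165),.004,"coaster")
im=dict(np.load("pics/top1.npz")); C=cloud(im);Z=C[...,2]
hsv=cv2.cvtColor(im["color"],cv2.COLOR_RGB2HSV)
im0=dict(np.load("pics/top0.npz"));h0=cv2.cvtColor(im0["color"],cv2.COLOR_RGB2HSV); Z0=cloud(im0)[...,2]
im=im0; el(((h0[...,1]>70)&(h0[...,0]<25)|(Z0>.03)),(122,188,160,226),.004,"coaster top0")
im=dict(np.load("pics/top1.npz"))
g=cv2.resize(im["color"][166:206,218:288],None,fx=10,fy=10,interpolation=cv2.INTER_CUBIC)
g=cv2.convertScaleAbs(g,alpha=2.5); cv2.imwrite("pics/rings.png",g[:,:,::-1])
E
```

```text
reel (254.0, 117.6) [51.9 53.4] [0.5511 0.3491 0.048 ]
coaster (257.0, 118.2) [72.  73.8] [0.5528 0.3444 0.004 ]
coaster top0 (141.1, 206.8) [25.6 26.6] [0.5551 0.3417 0.004 ]
```

>>> drive_tool(steps=[{"translation": [0.7, -0.06, 0.6], "angular": [0, 0, 0], "gripper": 0.8}, {"translation": [0.7, -0.06, 0.8], "angular": [0, 0, 0], "gripper": 0.8}, {"translation": [0, 0, 0.3], "angular": [0, 0, 0], "gripper": 0.8}, {"translation": [0, 0, 0], "angular": [0, 0, 0], "gripper": 0.8}])

```text
t: 20.75
tool_pos: [0.5533, 0.3436, 0.1291]
tool_rot: [-2.346, -2.089, 0.004]
contact_force: [-0.5, -0.7, -0.3]
opening: 0.0683
grip_force: 0.0
```

View pics/rings.png

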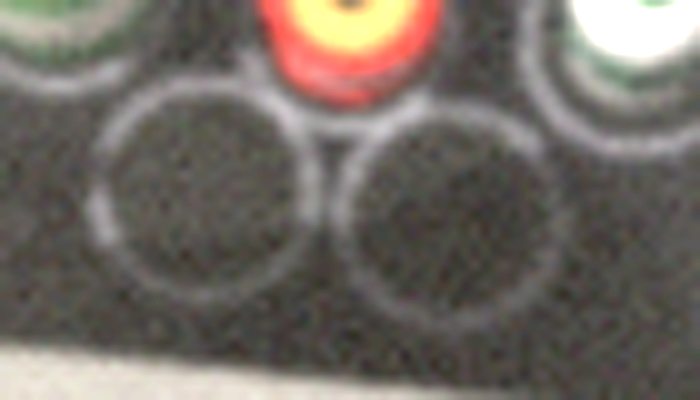

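```bash
python3 go.py .553,.347,.013
```

```text
t 20.75 pos [0.5533 0.3436 0.1291] yangle -6.64 z [-0.002 -0.002 -1.   ] open 0.0683 gf 0.0 F [-0.5 -0.7 -0.3]
.553,.347,.013 units [ 0.09 -0.01  2.9 ]
```

>>> drive_tool(steps=[{"translation": [0.08, -0.01, 0.6], "angular": [0, 0, 0], "gripper": 0.8}, {"translation": [0, 0, 0.8], "angular": [0, 0, 0], "gripper": 0.8}, {"translation": [0, 0, 0.8], "angular": [0, 0, 0], "gripper": 0.8}, {"translation": [0, 0, 0.58], "angular": [0, 0, 0], "gripper": 0.8}, {"translation": [0, 0, 0], "angular": [0, 0, 0], "gripper": 0.8}, {"translation": [0, 0, 0], "angular": [0, 0, 0], "gripper": 0.7}, {"translation": [0, 0, 0], "angular": [0, 0, 0], "gripper": 0.64}], force=25)

```text
t: 21.62
tool_pos: [0.5551, 0.349, 0.0212]
tool_rot: [2.345, 2.09, 0.005]
contact_force: [-1.0, 0.1, 0.3]
opening: 0.0544
grip_force: 0.0
```

>>> drive_tool(steps=[{"translation": [0, 0, 0], "angular": [0, 0, 0], "gripper": 0.6}, {"translation": [0, 0, 0], "angular": [0, 0, 0], "gripper": 0.5}, {"translation": [0, 0, 0], "angular": [0, 0, 0], "gripper": 0.5}, {"translation": [0, 0, 0], "angular": [0, 0, 0], "gripper": 0.5}], force=25)

```text
t: 22.12
tool_pos: [0.5547, 0.3489, 0.0205]
tool_rot: [2.345, 2.09, 0.003]
contact_force: [-0.4, -0.7, 5.1]
opening: 0.0493
grip_force: 26.3
```

```bash
python3 go.py .553,.347,.19 .432,-.007,.19
python3 - <<'E'
from h import *
im=dict(np.load("pics/top1.npz"))
print(ray(im,238.15,184.55,.004).round(4),ray(im,262.55,186.85,.004).round(4))
E
```

```text
t 22.12 pos [0.5547 0.3489 0.0205] yangle -6.58 z [ 0.002  0.001 -1.   ] open 0.0493 gf 26.3 F [-0.4 -0.7  5.1]
.553,.347,.19 units [-0.05 -0.03 -4.24]
.432,-.007,.19 units [-9.14 -1.99 -0.01]
[0.6233 0.0599 0.004 ] [ 0.6171 -0.0115  0.004 ]
```

>>> drive_tool(steps=[{"translation": [0, 0, -0.4], "angular": [0, 0, 0], "gripper": 0.5}, {"translation": [0, 0, -0.8], "angular": [0, 0, 0], "gripper": 0.5}, {"translation": [0, 0, -1], "angular": [0, 0, 0], "gripper": 0.5}, {"translation": [0, 0, -1], "angular": [0, 0, 0], "gripper": 0.5}, {"translation": [-0.4, -0.1, -1], "angular": [0, 0, 0], "gripper": 0.5}, {"translation": [-0.8, -0.17, 0], "angular": [0, 0, 0], "gripper": 0.5}, {"translation": [-1, -0.22, 0], "angular": [0, 0, 0], "gripper": 0.5}, {"translation": [-1, -0.22, 0], "angular": [0, 0, 0], "gripper": 0.5}])

```text
t: 23.12
tool_pos: [0.5102, 0.2234, 0.1876]
tool_rot: [2.345, 2.091, 0.0]
contact_force: [-0.0, 0.0, 0.1]
opening: 0.0492
grip_force: 26.0
```

>>> drive_tool(steps=[{"translation": [-1, -0.22, 0], "angular": [0, 0, 0], "gripper": 0.5}, {"translation": [-1, -0.22, 0], "angular": [0, 0, 0], "gripper": 0.5}, {"translation": [-1, -0.22, 0], "angular": [0, 0, 0], "gripper": 0.5}, {"translation": [-1, -0.22, 0], "angular": [0, 0, 0], "gripper": 0.5}, {"translation": [-1, -0.22, 0], "angular": [0, 0, 0], "gripper": 0.5}, {"translation": [-0.7, -0.15, 0], "angular": [0, 0, 0], "gripper": 0.5}, {"translation": [-0.25, -0.05, 0], "angular": [0, 0, 0], "gripper": 0.5}, {"translation": [0, 0, 0], "angular": [0, 0, 0], "gripper": 0.5}])

```text
t: 24.12
tool_pos: [0.432, -0.006, 0.1874]
tool_rot: [2.346, 2.089, 0.001]
contact_force: [-0.4, -0.2, -0.2]
opening: 0.0494
grip_force: 26.0
```

```bash
python3 go.py .433,-.008,.065
```

```text
t 24.12 pos [ 0.432  -0.006   0.1874] yangle -6.64 z [ 0.001  0.    -1.   ] open 0.0494 gf 26.0 F [-0.4 -0.2 -0.2]
.433,-.008,.065 units [-0.05  0.03  3.06]
```

>>> drive_tool(steps=[{"translation": [-0.05, 0.03, 0.6], "angular": [0, 0, 0], "gripper": 0.5}, {"translation": [0, 0, 0.9], "angular": [0, 0, 0], "gripper": 0.5}, {"translation": [0, 0, 0.9], "angular": [0, 0, 0], "gripper": 0.5}, {"translation": [0, 0, 0.6], "angular": [0, 0, 0], "gripper": 0.5}, {"translation": [0, 0, 0], "angular": [0, 0, 0], "gripper": 0.5}, {"translation": [0, 0, 0], "angular": [0, 0, 0], "gripper": 0.7}, {"translation": [0, 0, 0], "angular": [0, 0, 0], "gripper": 0.7}, {"translation": [0, 0, 0], "angular": [0, 0, 0], "gripper": 0.7}])

```text
t: 25.12
tool_pos: [0.4338, -0.0082, 0.0683]
tool_rot: [2.344, 2.089, 0.002]
contact_force: [0.6, -0.4, 1.0]
opening: 0.0598
grip_force: 0.0
```

```bash
python3 go.py .433,-.008,.20 .674,.018,.2
```

```text
t 25.12 pos [ 0.4338 -0.0082  0.0683] yangle -6.58 z [ 0.002 -0.    -1.   ] open 0.0598 gf 0.0 F [ 0.6 -0.4  1. ]
.433,-.008,.20 units [ 0.   -0.01 -3.29]
.674,.018,.2 units [1.34 5.91 0.01]
```

>>> drive_tool(steps=[{"translation": [0, 0, -0.6], "angular": [0, 0, 0], "gripper": 0.7}, {"translation": [0, 0, -0.9], "angular": [0, 0, 0], "gripper": 0.7}, {"translation": [0, 0, -0.9], "angular": [0, 0, 0], "gripper": 0.7}, {"translation": [0, 0, -0.9], "angular": [0, 0, 0], "gripper": 0.8}, {"translation": [0.1, 0.5, 0], "angular": [0, 0, 0], "gripper": 0.8}, {"translation": [0.25, 1, 0], "angular": [0, 0, 0], "gripper": 0.8}, {"translation": [0.25, 1, 0], "angular": [0, 0, 0], "gripper": 0.8}, {"translation": [0.25, 1, 0], "angular": [0, 0, 0], "gripper": 0.8}])

```text
t: 26.12
tool_pos: [0.5774, 0.0097, 0.1997]
tool_rot: [2.345, 2.089, 0.001]
contact_force: [0.9, -0.6, -0.2]
opening: 0.0685
grip_force: 0.0
```

>>> drive_tool(steps=[{"translation": [0.25, 1, 0], "angular": [0, 0, 0], "gripper": 0.8}, {"translation": [0.2, 1, 0], "angular": [0, 0, 0], "gripper": 0.8}, {"translation": [0.05, 0.4, 0], "angular": [0, 0, 0], "gripper": 0.8}, {"translation": [0, 0, 0], "angular": [0, 0, 0], "gripper": 0.8}, {"translation": [0, 0, 0], "angular": [0, 0, 0], "gripper": 0.8}])

```text
t: 26.75
tool_pos: [0.673, 0.0184, 0.1992]
tool_rot: [-2.345, -2.09, 0.0]
contact_force: [0.3, -0.1, -0.1]
opening: 0.0686
grip_force: 0.0
```

```bash
python3 go.py .6735,.018,.018
python3 - <<'E'
from h import *
im=save("top","pics/top2.png"); C=cloud(im)
c=C[225:275,232:294].reshape(-1,3); rgb=im["color"][225:275,232:294].reshape(-1,3).astype(int)
k=(c[:,2]<.06)&(rgb.min(1)>110); print("white px in bin",k.sum(),c[k].mean(0).round(3) if k.any() else "")
E
```

```text
t 26.75 pos [0.673  0.0184 0.1992] yangle -6.59 z [-0. -0. -1.] open 0.0686 gf 0.0 F [ 0.3 -0.1 -0.1]
.6735,.018,.018 units [-0.01  0.02  4.53]
white px in bin 231 [ 0.397 -0.054  0.015]
```

>>> drive_tool(steps=[{"translation": [0, 0.01, 0.6], "angular": [0, 0, 0], "gripper": 0.8}, {"translation": [0, 0, 0.9], "angular": [0, 0, 0], "gripper": 0.8}, {"translation": [0, 0, 0.9], "angular": [0, 0, 0], "gripper": 0.8}, {"translation": [0, 0, 0.8], "angular": [0, 0, 0], "gripper": 0.8}, {"translation": [0, 0, 0.8], "angular": [0, 0, 0], "gripper": 0.8}, {"translation": [0, 0, 0.5], "angular": [0, 0, 0], "gripper": 0.8}, {"translation": [0, 0, 0], "angular": [0, 0, 0], "gripper": 0.7}, {"translation": [0, 0, 0], "angular": [0, 0, 0], "gripper": 0.64}], force=40)

```text
t: 27.8
tool_pos: [0.6748, 0.0184, 0.0207]
tool_rot: [2.344, 2.089, 0.002]
contact_force: [-0.3, 0.1, -0.2]
opening: 0.0546
grip_force: 0.3
```

>>> drive_tool(steps=[{"translation": [0, 0, 0], "angular": [0, 0, 0], "gripper": 0.6}, {"translation": [0, 0, 0], "angular": [0, 0, 0], "gripper": 0.5}, {"translation": [0, 0, 0], "angular": [0, 0, 0], "gripper": 0.5}, {"translation": [0, 0, 0], "angular": [0, 0, 0], "gripper": 0.5}], force=40)

```text
t: 28.3
tool_pos: [0.6755, 0.0184, 0.0213]
tool_rot: [2.344, 2.089, 0.004]
contact_force: [-1.0, -0.4, 5.3]
opening: 0.0487
grip_force: 42.2
```

```bash
python3 go.py .6735,.018,.21 .554,.343,.21
```

```text
t 28.3 pos [0.6755 0.0184 0.0213] yangle -6.58 z [ 0.003 -0.    -1.   ] open 0.0487 gf 42.2 F [-1.  -0.4  5.3]
.6735,.018,.21 units [-0.01 -0.03 -4.72]
.554,.343,.21 units [ 7.73 -3.9  -0.01]
```

>>> drive_tool(steps=[{"translation": [0, 0, -0.4], "angular": [0, 0, 0], "gripper": 0.5}, {"translation": [0, 0, -0.8], "angular": [0, 0, 0], "gripper": 0.5}, {"translation": [0, 0, -0.9], "angular": [0, 0, 0], "gripper": 0.5}, {"translation": [0, 0, -0.9], "angular": [0, 0, 0], "gripper": 0.5}, {"translation": [0, 0, -0.9], "angular": [0, 0, 0], "gripper": 0.5}, {"translation": [0, -0.3, -0.6], "angular": [0, 0, 0], "gripper": 0.5}, {"translation": [0.5, -0.4, 0], "angular": [0, 0, 0], "gripper": 0.5}, {"translation": [0.9, -0.4, 0], "angular": [0, 0, 0], "gripper": 0.5}])

```text
t: 29.3
tool_pos: [0.6353, 0.0799, 0.1982]
tool_rot: [-2.346, -2.087, 0.001]
contact_force: [0.7, 0.7, -1.9]
opening: 0.0489
grip_force: 41.7
```

>>> drive_tool(steps=[{"translation": [1, -0.4, 0], "angular": [0, 0, 0], "gripper": 0.5}, {"translation": [1, -0.4, 0], "angular": [0, 0, 0], "gripper": 0.5}, {"translation": [1, -0.4, 0], "angular": [0, 0, 0], "gripper": 0.5}, {"translation": [1, -0.4, 0], "angular": [0, 0, 0], "gripper": 0.5}, {"translation": [1, -0.4, 0], "angular": [0, 0, 0], "gripper": 0.5}, {"translation": [0.9, -0.5, 0], "angular": [0, 0, 0], "gripper": 0.5}, {"translation": [0.43, -0.3, 0], "angular": [0, 0, 0], "gripper": 0.5}, {"translation": [0, 0, 0], "angular": [0, 0, 0], "gripper": 0.5}])

```text
t: 30.3
tool_pos: [0.5528, 0.3445, 0.198]
tool_rot: [-2.342, -2.093, 0.003]
contact_force: [0.5, -0.7, -0.7]
opening: 0.0487
grip_force: 41.7
```

```bash
python3 go.py .556,.3435,.06 .556,.3435,.024
```

```text
t 30.3 pos [0.5528 0.3445 0.198 ] yangle -6.44 z [-0.002 -0.001 -1.   ] open 0.0487 gf 41.7 F [ 0.5 -0.7 -0.7]
.556,.3435,.06 units [-0.01  0.09  3.45]
.556,.3435,.024 units [0.  0.  0.9]
```

>>> drive_tool(steps=[{"translation": [0, 0.04, 0.6], "angular": [0, 0, 0], "gripper": 0.5}, {"translation": [0, 0, 0.9], "angular": [0, 0, 0], "gripper": 0.5}, {"translation": [0, 0, 0.9], "angular": [0, 0, 0], "gripper": 0.5}, {"translation": [0, 0, 0.7], "angular": [0, 0, 0], "gripper": 0.5}, {"translation": [0, 0, 0.5], "angular": [0, 0, 0], "gripper": 0.5}, {"translation": [0, 0, 0.3], "angular": [0, 0, 0], "gripper": 0.5}, {"translation": [0, 0, 0], "angular": [0, 0, 0], "gripper": 0.5}, {"translation": [0, 0, 0], "angular": [0, 0, 0], "gripper": 0.5}])

```text
t: 31.3
tool_pos: [0.557, 0.3437, 0.0445]
tool_rot: [2.345, 2.09, 0.003]
contact_force: [0.6, 0.6, -1.5]
opening: 0.0486
grip_force: 41.7
```

```bash
python3 go.py .556,.3435,.025
```

```text
t 31.3 pos [0.557  0.3437 0.0445] yangle -6.58 z [ 0.002  0.001 -1.   ] open 0.0486 gf 41.7 F [ 0.6  0.6 -1.5]
.556,.3435,.025 units [-0.01 -0.03  0.49]
```

>>> drive_tool(steps=[{"translation": [0, -0.03, 0.25], "angular": [0, 0, 0], "gripper": 0.5}, {"translation": [0, 0, 0.2], "angular": [0, 0, 0], "gripper": 0.5}, {"translation": [0, 0, 0.06], "angular": [0, 0, 0], "gripper": 0.5}, {"translation": [0, 0, 0], "angular": [0, 0, 0], "gripper": 0.5}, {"translation": [0, 0, 0], "angular": [0, 0, 0], "gripper": 0.5}])

```text
t: 31.92
tool_pos: [0.555, 0.3436, 0.023]
tool_rot: [2.345, 2.09, 0.001]
contact_force: [-0.1, 0.5, -1.2]
opening: 0.0489
grip_force: 41.8
```

>>> drive_tool(steps=[{"translation": [0, 0, 0.03], "angular": [0, 0, 0], "gripper": 0.5}, {"translation": [0, 0, 0.02], "angular": [0, 0, 0], "gripper": 0.5}, {"translation": [0, 0, 0], "angular": [0, 0, 0], "gripper": 0.5}])

```text
t: 32.3
tool_pos: [0.555, 0.3435, 0.0213]
tool_rot: [2.345, 2.09, 0.001]
contact_force: [-1.5, -0.9, 1.9]
opening: 0.0486
grip_force: 42.1
```

>>> drive_tool(steps=[{"translation": [0, 0, 0], "angular": [0, 0, 0], "gripper": 0.64}, {"translation": [0, 0, 0], "angular": [0, 0, 0], "gripper": 0.72}, {"translation": [0, 0, 0], "angular": [0, 0, 0], "gripper": 0.8}, {"translation": [0, 0, -0.5], "angular": [0, 0, 0], "gripper": 0.8}, {"translation": [0, 0, -1], "angular": [0, 0, 0], "gripper": 0.8}, {"translation": [0, 0, -1], "angular": [0, 0, 0], "gripper": 0.8}, {"translation": [0, 0, -1], "angular": [0, 0, 0], "gripper": 0.8}, {"translation": [-0.7, 0, -1], "angular": [0, 0, 0], "gripper": 0.8}])

```text
t: 33.3
tool_pos: [0.5518, 0.3165, 0.2041]
tool_rot: [2.343, 2.092, 0.004]
contact_force: [0.3, -0.6, 0.2]
opening: 0.0685
grip_force: 0.0
```

>>> drive_tool(steps=[{"translation": [-0.7, 0, 0], "angular": [0, 0, 0], "gripper": 0.8}, {"translation": [0, 0, 0], "angular": [0, 0, 0], "gripper": 0.8}, {"translation": [0, 0, 0], "angular": [0, 0, 0], "gripper": 0.8}])

```text
t: 33.67
tool_pos: [0.5483, 0.2882, 0.2012]
tool_rot: [-2.345, -2.09, -0.001]
contact_force: [0.7, -0.3, -0.5]
opening: 0.0685
grip_force: 0.0
```

```bash
python3 go.py .5022,-.3014,.2
python3 - <<'E'
from h import *
im=save("wrist","pics/w3.png"); C=cloud(im);Z=C[...,2]
hsv=cv2.cvtColor(im["color"],cv2.COLOR_RGB2HSV)
def el(k,box,z,n):
    m=np.zeros(Z.shape,np.uint8);u0,v0,u1,v1=box;m[v0:v1,u0:u1]=k[v0:v1,u0:u1]
    c=max(cv2.findContours(m,cv2.RETR_EXTERNAL,cv2.CHAIN_APPROX_NONE)[0],key=cv2.contourArea)
    c=cv2.convexHull(c); (u,v),ax,_=cv2.fitEllipse(c); print(n,(round(u,1),round(v,1)),np.round(ax,1),ray(im,u,v,z).round(4),np.median(Z[m>0]).round(4))
b=(190,60,320,175)
el((Z>.036)&(Z<.06),b,.048,"reel"); el(((hsv[...,1]>70)|(Z>.036)),b,.004,"coaster")
E
```

```text
t 33.67 pos [0.5483 0.2882 0.2012] yangle -6.58 z [ 0.     0.001 -1.   ] open 0.0685 gf 0.0 F [ 0.7 -0.3 -0.5]
.5022,-.3014,.2 units [-14.77   0.54   0.02]
reel (261.7, 120.1) [51.3 52.3] [0.5554 0.3446 0.048 ] 0.0489
coaster (259.3, 116.7) [71.5 73.6] [0.5527 0.3445 0.004 ] 0.0476
```

View pics/w3.png

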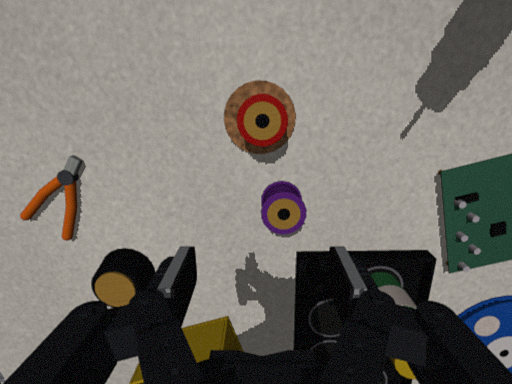

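The red reel stands flat at (262,120) on the coaster (259,117), within about 3 mm of its middle. Next I'll fetch the bottle.

>>> drive_tool(steps=[{"translation": [-0.5, 0.03, 0], "angular": [0, 0, 0], "gripper": 0.8}, {"translation": [-1, 0.035, 0], "angular": [0, 0, 0], "gripper": 0.8}, {"translation": [-1, 0.035, 0], "angular": [0, 0, 0], "gripper": 0.8}, {"translation": [-1, 0.035, 0], "angular": [0, 0, 0], "gripper": 0.8}, {"translation": [-1, 0.035, 0], "angular": [0, 0, 0], "gripper": 0.8}, {"translation": [-1, 0.035, 0], "angular": [0, 0, 0], "gripper": 0.8}, {"translation": [-1, 0.035, 0], "angular": [0, 0, 0], "gripper": 0.8}, {"translation": [-1, 0.035, 0], "angular": [0, 0, 0], "gripper": 0.8}])

```text
t: 34.72
tool_pos: [0.5242, -0.0132, 0.2003]
tool_rot: [-2.345, -2.09, 0.001]
contact_force: [1.1, -0.2, -0.4]
opening: 0.0687
grip_force: 0.0
```

>>> drive_tool(steps=[{"translation": [-1, 0.035, 0], "angular": [0, 0, 0], "gripper": 0.8}, {"translation": [-1, 0.035, 0], "angular": [0, 0, 0], "gripper": 0.8}, {"translation": [-1, 0.035, 0], "angular": [0, 0, 0], "gripper": 0.8}, {"translation": [-1, 0.035, 0], "angular": [0, 0, 0], "gripper": 0.8}, {"translation": [-1, 0.035, 0], "angular": [0, 0, 0], "gripper": 0.8}, {"translation": [-1, 0.035, 0], "angular": [0, 0, 0], "gripper": 0.8}, {"translation": [-0.9, 0.035, 0], "angular": [0, 0, 0], "gripper": 0.8}, {"translation": [-0.37, 0.03, 0], "angular": [0, 0, 0], "gripper": 0.8}])

```text
t: 35.72
tool_pos: [0.5016, -0.3034, 0.2002]
tool_rot: [-2.347, -2.087, 0.001]
contact_force: [-1.7, -0.2, -0.2]
opening: 0.0686
grip_force: 0.0
```

>>> drive_tool(steps=[{"translation": [0, 0, 0], "angular": [0, 0, 0], "gripper": 0.8}, {"translation": [0, 0, 0], "angular": [0, 0, 0], "gripper": 0.8}])

```text
t: 35.98
tool_pos: [0.5025, -0.3006, 0.2005]
tool_rot: [-2.344, -2.091, -0.0]
contact_force: [0.1, 0.1, 0.4]
opening: 0.0681
grip_force: 0.0
```

```bash
python3 go.py .5022,-.3014,.083
```

```text
t 35.98 pos [ 0.5025 -0.3006  0.2005] yangle -6.53 z [-0.     0.001 -1.   ] open 0.0681 gf 0.0 F [0.1 0.1 0.4]
.5022,-.3014,.083 units [-0.02 -0.01  2.94]
```

>>> drive_tool(steps=[{"translation": [-0.02, -0.01, 0.6], "angular": [0, 0, 0], "gripper": 0.8}, {"translation": [0, 0, 0.8], "angular": [0, 0, 0], "gripper": 0.8}, {"translation": [0, 0, 0.8], "angular": [0, 0, 0], "gripper": 0.8}, {"translation": [0, 0, 0.71], "angular": [0, 0, 0], "gripper": 0.8}, {"translation": [0, 0, 0], "angular": [0, 0, 0], "gripper": 0.8}, {"translation": [0, 0, 0], "angular": [0, 0, 0], "gripper": 0.7}, {"translation": [0, 0, 0], "angular": [0, 0, 0], "gripper": 0.66}, {"translation": [0, 0, 0], "angular": [0, 0, 0], "gripper": 0.64}])

```text
t: 36.98
tool_pos: [0.5026, -0.3028, 0.0858]
tool_rot: [2.344, 2.089, 0.0]
contact_force: [-1.0, -0.2, 1.7]
opening: 0.0548
grip_force: 0.5
```

>>> drive_tool(steps=[{"translation": [0, 0, 0], "angular": [0, 0, 0], "gripper": 0.6}, {"translation": [0, 0, 0], "angular": [0, 0, 0], "gripper": 0.5}, {"translation": [0, 0, 0], "angular": [0, 0, 0], "gripper": 0.5}, {"translation": [0, 0, 0], "angular": [0, 0, 0], "gripper": 0.5}], force=45)

```text
t: 37.48
tool_pos: [0.5024, -0.303, 0.086]
tool_rot: [2.344, 2.089, -0.0]
contact_force: [-3.9, 0.7, 7.0]
opening: 0.0511
grip_force: 46.0
```

```bash
python3 go.py .5022,-.3014,.22 .6237,.0634,.22
```

```text
t 37.48 pos [ 0.5024 -0.303   0.086 ] yangle -6.59 z [ 0.001 -0.001 -1.   ] open 0.0511 gf 46.0 F [-3.9  0.7  7. ]
.5022,-.3014,.22 units [ 0.04 -0.01 -3.35]
.6237,.0634,.22 units [ 9.41  1.97 -0.01]
```

>>> drive_tool(steps=[{"translation": [0, 0, -0.3], "angular": [0, 0, 0], "gripper": 0.5}, {"translation": [0, 0, -0.6], "angular": [0, 0, 0], "gripper": 0.5}, {"translation": [0, 0, -0.8], "angular": [0, 0, 0], "gripper": 0.5}, {"translation": [0, 0, -0.8], "angular": [0, 0, 0], "gripper": 0.5}, {"translation": [0.3, 0.1, -0.7], "angular": [0, 0, 0], "gripper": 0.5}, {"translation": [0.7, 0.16, 0], "angular": [0, 0, 0], "gripper": 0.5}, {"translation": [1, 0.2, 0], "angular": [0, 0, 0], "gripper": 0.5}, {"translation": [1, 0.2, 0], "angular": [0, 0, 0], "gripper": 0.5}])

```text
t: 38.48
tool_pos: [0.5421, -0.185, 0.212]
tool_rot: [-2.346, -2.089, -0.0]
contact_force: [-0.3, -0.2, -3.5]
opening: 0.0508
grip_force: 47.5
```

>>> drive_tool(steps=[{"translation": [1, 0.2, 0], "angular": [0, 0, 0], "gripper": 0.5}, {"translation": [1, 0.2, 0], "angular": [0, 0, 0], "gripper": 0.5}, {"translation": [1, 0.2, 0], "angular": [0, 0, 0], "gripper": 0.5}, {"translation": [1, 0.2, 0], "angular": [0, 0, 0], "gripper": 0.5}, {"translation": [1, 0.2, 0], "angular": [0, 0, 0], "gripper": 0.5}, {"translation": [0.9, 0.2, 0], "angular": [0, 0, 0], "gripper": 0.5}, {"translation": [0.5, 0.1, 0], "angular": [0, 0, 0], "gripper": 0.5}, {"translation": [0, 0, 0], "angular": [0, 0, 0], "gripper": 0.5}])

```text
t: 39.48
tool_pos: [0.623, 0.063, 0.212]
tool_rot: [-2.343, -2.092, 0.001]
contact_force: [0.9, 0.5, -2.0]
opening: 0.0507
grip_force: 47.5
```

>>> drive_tool(steps=[{"translation": [0, 0, 0], "angular": [0, 0, 0], "gripper": 0.5}, {"translation": [0, 0, 0], "angular": [0, 0, 0], "gripper": 0.5}])

```text
t: 39.72
tool_pos: [0.6229, 0.061, 0.2123]
tool_rot: [2.347, 2.088, -0.001]
contact_force: [0.6, -0.3, -2.5]
opening: 0.0506
grip_force: 47.5
```

```bash
python3 go.py .6237,.0618,.110 .6237,.0618,.088
```

```text
t 39.73 pos [0.6229 0.061  0.2123] yangle -6.67 z [-0. -0. -1.] open 0.0506 gf 47.5 F [ 0.6 -0.3 -2.5]
.6237,.0618,.110 units [0.02 0.02 2.56]
.6237,.0618,.088 units [0.   0.   0.55]
```

>>> drive_tool(steps=[{"translation": [0, 0, 0.5], "angular": [0, 0, 0], "gripper": 0.5}, {"translation": [0, 0, 0.8], "angular": [0, 0, 0], "gripper": 0.5}, {"translation": [0, 0, 0.7], "angular": [0, 0, 0], "gripper": 0.5}, {"translation": [0, 0, 0.5], "angular": [0, 0, 0], "gripper": 0.5}, {"translation": [0, 0, 0.3], "angular": [0, 0, 0], "gripper": 0.5}, {"translation": [0, 0, 0.1], "angular": [0, 0, 0], "gripper": 0.5}, {"translation": [0, 0, 0], "angular": [0, 0, 0], "gripper": 0.5}, {"translation": [0, 0, 0], "angular": [0, 0, 0], "gripper": 0.5}])

```text
t: 40.72
tool_pos: [0.6239, 0.0622, 0.0976]
tool_rot: [2.344, 2.089, 0.003]
contact_force: [-0.2, -0.7, -3.0]
opening: 0.0508
grip_force: 47.5
```

```bash
python3 go.py .6237,.0618,.087
```

```text
t 40.73 pos [0.6239 0.0622 0.0976] yangle -6.58 z [ 0.002 -0.    -1.   ] open 0.0508 gf 47.5 F [-0.2 -0.7 -3. ]
.6237,.0618,.087 units [-0.01 -0.01  0.27]
```

>>> drive_tool(steps=[{"translation": [-0.01, 0, 0.12], "angular": [0, 0, 0], "gripper": 0.5}, {"translation": [0, 0, 0.1], "angular": [0, 0, 0], "gripper": 0.5}, {"translation": [0, 0, 0.03], "angular": [0, 0, 0], "gripper": 0.5}, {"translation": [0, 0, 0.02], "angular": [0, 0, 0], "gripper": 0.5}, {"translation": [0, 0, 0], "angular": [0, 0, 0], "gripper": 0.5}])

```text
t: 41.35
tool_pos: [0.6228, 0.0619, 0.0861]
tool_rot: [-2.345, -2.09, 0.001]
contact_force: [-3.7, 0.7, 3.7]
opening: 0.0504
grip_force: 48.2
```

Contact. I'll release, rise and go for the can.

>>> drive_tool(steps=[{"translation": [0, 0, 0], "angular": [0, 0, 0], "gripper": 0.64}, {"translation": [0, 0, 0], "angular": [0, 0, 0], "gripper": 0.72}, {"translation": [0, 0, 0], "angular": [0, 0, 0], "gripper": 0.8}, {"translation": [0, 0, 0], "angular": [0, 0, 0], "gripper": 0.8}, {"translation": [0, 0, -0.5], "angular": [0, 0, 0], "gripper": 0.8}, {"translation": [0, 0, -0.8], "angular": [0, 0, 0], "gripper": 0.8}, {"translation": [0, 0, -0.8], "angular": [0, 0, 0], "gripper": 0.8}, {"translation": [0, 0, -0.8], "angular": [0, 0, 0], "gripper": 0.8}])

```text
t: 42.35
tool_pos: [0.6234, 0.0618, 0.2045]
tool_rot: [2.344, 2.089, 0.002]
contact_force: [-0.4, -0.3, 0.5]
opening: 0.0684
grip_force: 0.0
```

```bash
python3 go.py .5186,-.3838,.2
```

```text
t 42.35 pos [0.6234 0.0618 0.2045] yangle -6.58 z [ 0.002 -0.    -1.   ] open 0.0684 gf 0.0 F [-0.4 -0.3  0.5]
.5186,-.3838,.2 units [-11.37  -1.33   0.11]
```

>>> drive_tool(steps=[{"translation": [-0.5, -0.06, 0.1], "angular": [0, 0, 0], "gripper": 0.8}, {"translation": [-1, -0.115, 0], "angular": [0, 0, 0], "gripper": 0.8}, {"translation": [-1, -0.115, 0], "angular": [0, 0, 0], "gripper": 0.8}, {"translation": [-1, -0.115, 0], "angular": [0, 0, 0], "gripper": 0.8}, {"translation": [-1, -0.115, 0], "angular": [0, 0, 0], "gripper": 0.8}, {"translation": [-1, -0.115, 0], "angular": [0, 0, 0], "gripper": 0.8}, {"translation": [-1, -0.115, 0], "angular": [0, 0, 0], "gripper": 0.8}, {"translation": [-1, -0.115, 0], "angular": [0, 0, 0], "gripper": 0.8}])

```text
t: 43.35
tool_pos: [0.553, -0.2339, 0.1971]
tool_rot: [-2.345, -2.089, 0.001]
contact_force: [-0.6, -0.8, -0.3]
opening: 0.068
grip_force: 0.0
```

>>> drive_tool(steps=[{"translation": [-1, -0.115, 0], "angular": [0, 0, 0], "gripper": 0.8}, {"translation": [-1, -0.115, 0], "angular": [0, 0, 0], "gripper": 0.8}, {"translation": [-1, -0.115, 0], "angular": [0, 0, 0], "gripper": 0.8}, {"translation": [-0.67, -0.12, 0], "angular": [0, 0, 0], "gripper": 0.8}, {"translation": [-0.2, 0, 0], "angular": [0, 0, 0], "gripper": 0.8}, {"translation": [0, 0, 0], "angular": [0, 0, 0], "gripper": 0.8}, {"translation": [0, 0, 0], "angular": [0, 0, 0], "gripper": 0.8}, {"translation": [0, 0, 0], "angular": [0, 0, 0], "gripper": 0.8}])

```text
t: 44.35
tool_pos: [0.5184, -0.383, 0.1975]
tool_rot: [-2.344, -2.092, -0.0]
contact_force: [0.5, -0.4, -0.3]
opening: 0.0681
grip_force: 0.0
```

```bash
python3 go.py .5186,-.3838,.083
```

```text
t 44.35 pos [ 0.5184 -0.383   0.1975] yangle -6.51 z [ 0.  0. -1.] open 0.0681 gf 0.0 F [ 0.5 -0.4 -0.3]
.5186,-.3838,.083 units [-0.02  0.01  2.86]
```

>>> drive_tool(steps=[{"translation": [-0.01, 0, 0.6], "angular": [0, 0, 0], "gripper": 0.8}, {"translation": [0, 0, 0.8], "angular": [0, 0, 0], "gripper": 0.8}, {"translation": [0, 0, 0.8], "angular": [0, 0, 0], "gripper": 0.8}, {"translation": [0, 0, 0.68], "angular": [0, 0, 0], "gripper": 0.8}, {"translation": [0, 0, 0], "angular": [0, 0, 0], "gripper": 0.8}, {"translation": [0, 0, 0], "angular": [0, 0, 0], "gripper": 0.7}, {"translation": [0, 0, 0], "angular": [0, 0, 0], "gripper": 0.66}, {"translation": [0, 0, 0], "angular": [0, 0, 0], "gripper": 0.64}])

```text
t: 45.35
tool_pos: [0.5186, -0.3849, 0.0838]
tool_rot: [2.344, 2.089, 0.0]
contact_force: [0.3, 1.0, -0.1]
opening: 0.0548
grip_force: 0.0
```

>>> drive_tool(steps=[{"translation": [0, 0, 0], "angular": [0, 0, 0], "gripper": 0.6}, {"translation": [0, 0, 0], "angular": [0, 0, 0], "gripper": 0.5}, {"translation": [0, 0, 0], "angular": [0, 0, 0], "gripper": 0.5}, {"translation": [0, 0, 0], "angular": [0, 0, 0], "gripper": 0.5}], force=40)

```text
t: 45.85
tool_pos: [0.5184, -0.385, 0.0839]
tool_rot: [2.344, 2.089, -0.0]
contact_force: [-1.5, 1.5, 6.5]
opening: 0.0512
grip_force: 41.5
```

```bash
python3 go.py .5186,-.3838,.212 .6146,-.0081,.212
```

```text
t 45.85 pos [ 0.5184 -0.385   0.0839] yangle -6.59 z [ 0.001 -0.001 -1.   ] open 0.0512 gf 41.5 F [-1.5  1.5  6.5]
.5186,-.3838,.212 units [ 0.03  0.   -3.2 ]
.6146,-.0081,.212 units [ 9.61  1.31 -0.01]
```

>>> drive_tool(steps=[{"translation": [0, 0, -0.3], "angular": [0, 0, 0], "gripper": 0.5}, {"translation": [0, 0, -0.6], "angular": [0, 0, 0], "gripper": 0.5}, {"translation": [0, 0, -0.8], "angular": [0, 0, 0], "gripper": 0.5}, {"translation": [0, 0, -0.8], "angular": [0, 0, 0], "gripper": 0.5}, {"translation": [0.3, 0.05, -0.7], "angular": [0, 0, 0], "gripper": 0.5}, {"translation": [0.7, 0.1, 0], "angular": [0, 0, 0], "gripper": 0.5}, {"translation": [1, 0.13, 0], "angular": [0, 0, 0], "gripper": 0.5}, {"translation": [1, 0.13, 0], "angular": [0, 0, 0], "gripper": 0.5}])

```text
t: 46.85
tool_pos: [0.5477, -0.2657, 0.2097]
tool_rot: [-2.345, -2.089, 0.0]
contact_force: [1.2, -0.6, -3.3]
opening: 0.0509
grip_force: 42.3
```

>>> drive_tool(steps=[{"translation": [1, 0.13, 0], "angular": [0, 0, 0], "gripper": 0.5}, {"translation": [1, 0.13, 0], "angular": [0, 0, 0], "gripper": 0.5}, {"translation": [1, 0.13, 0], "angular": [0, 0, 0], "gripper": 0.5}, {"translation": [1, 0.13, 0], "angular": [0, 0, 0], "gripper": 0.5}, {"translation": [1, 0.13, 0], "angular": [0, 0, 0], "gripper": 0.5}, {"translation": [1, 0.13, 0], "angular": [0, 0, 0], "gripper": 0.5}, {"translation": [0.6, 0.12, 0], "angular": [0, 0, 0], "gripper": 0.5}, {"translation": [0, 0, 0], "angular": [0, 0, 0], "gripper": 0.5}])

```text
t: 47.85
tool_pos: [0.6137, -0.0072, 0.2097]
tool_rot: [-2.342, -2.093, 0.001]
contact_force: [-0.2, -0.4, -2.3]
opening: 0.0509
grip_force: 42.4
```

>>> drive_tool(steps=[{"translation": [0, 0, 0], "angular": [0, 0, 0], "gripper": 0.5}, {"translation": [0, 0, 0], "angular": [0, 0, 0], "gripper": 0.5}])

```text
t: 48.1
tool_pos: [0.6137, -0.0098, 0.2101]
tool_rot: [-2.346, -2.089, 0.001]
contact_force: [0.2, 0.9, -3.2]
opening: 0.0504
grip_force: 42.4
```

```bash
python3 go.py .6144,-.0093,.096
```

```text
t 48.1 pos [ 0.6137 -0.0098  0.2101] yangle -6.65 z [-0. -0. -1.] open 0.0504 gf 42.4 F [ 0.2  0.9 -3.2]
.6144,-.0093,.096 units [0.01 0.02 2.85]
```

>>> drive_tool(steps=[{"translation": [0, 0, 0.5], "angular": [0, 0, 0], "gripper": 0.5}, {"translation": [0, 0, 0.8], "angular": [0, 0, 0], "gripper": 0.5}, {"translation": [0, 0, 0.7], "angular": [0, 0, 0], "gripper": 0.5}, {"translation": [0, 0, 0.5], "angular": [0, 0, 0], "gripper": 0.5}, {"translation": [0, 0, 0.3], "angular": [0, 0, 0], "gripper": 0.5}, {"translation": [0, 0, 0.1], "angular": [0, 0, 0], "gripper": 0.5}, {"translation": [0, 0, 0], "angular": [0, 0, 0], "gripper": 0.5}, {"translation": [0, 0, 0], "angular": [0, 0, 0], "gripper": 0.5}])

```text
t: 49.1
tool_pos: [0.6149, -0.0089, 0.0957]
tool_rot: [2.344, 2.089, 0.002]
contact_force: [-0.3, 1.3, -3.0]
opening: 0.0512
grip_force: 42.4
```

```bash
python3 go.py .6144,-.0093,.085
```

```text
t 49.1 pos [ 0.6149 -0.0089  0.0957] yangle -6.58 z [ 0.002 -0.    -1.   ] open 0.0512 gf 42.4 F [-0.3  1.3 -3. ]
.6144,-.0093,.085 units [-0.01 -0.01  0.27]
```

>>> drive_tool(steps=[{"translation": [-0.01, 0, 0.12], "angular": [0, 0, 0], "gripper": 0.5}, {"translation": [0, 0, 0.1], "angular": [0, 0, 0], "gripper": 0.5}, {"translation": [0, 0, 0.03], "angular": [0, 0, 0], "gripper": 0.5}, {"translation": [0, 0, 0.02], "angular": [0, 0, 0], "gripper": 0.5}, {"translation": [0, 0, 0], "angular": [0, 0, 0], "gripper": 0.5}])

```text
t: 49.72
tool_pos: [0.6139, -0.0092, 0.084]
tool_rot: [-2.345, -2.09, 0.001]
contact_force: [-4.1, 0.8, 3.0]
opening: 0.051
grip_force: 42.9
```

Contact. I'll release, rise and back away to the front right for a final look.

>>> drive_tool(steps=[{"translation": [0, 0, 0], "angular": [0, 0, 0], "gripper": 0.64}, {"translation": [0, 0, 0], "angular": [0, 0, 0], "gripper": 0.72}, {"translation": [0, 0, 0], "angular": [0, 0, 0], "gripper": 0.8}, {"translation": [0, 0, 0], "angular": [0, 0, 0], "gripper": 0.8}, {"translation": [0, 0, -0.5], "angular": [0, 0, 0], "gripper": 0.8}, {"translation": [0, 0, -0.8], "angular": [0, 0, 0], "gripper": 0.8}, {"translation": [0, 0, -0.8], "angular": [0, 0, 0], "gripper": 0.8}, {"translation": [0, 0, -0.8], "angular": [0, 0, 0], "gripper": 0.8}])

```text
t: 50.72
tool_pos: [0.6144, -0.0093, 0.2024]
tool_rot: [2.344, 2.089, 0.002]
contact_force: [0.5, -0.3, 0.5]
opening: 0.0683
grip_force: 0.0
```

>>> drive_tool(steps=[{"translation": [-0.5, -0.2, 0], "angular": [0, 0, 0], "gripper": 0.8}, {"translation": [-1, -0.4, 0], "angular": [0, 0, 0], "gripper": 0.8}, {"translation": [-1, -0.4, 0], "angular": [0, 0, 0], "gripper": 0.8}, {"translation": [-1, -0.4, 0], "angular": [0, 0, 0], "gripper": 0.8}, {"translation": [-1, -0.4, 0], "angular": [0, 0, 0], "gripper": 0.8}, {"translation": [-1, -0.4, 0], "angular": [0, 0, 0], "gripper": 0.8}, {"translation": [-1, -0.4, 0], "angular": [0, 0, 0], "gripper": 0.8}, {"translation": [0, 0, 0], "angular": [0, 0, 0], "gripper": 0.8}])

```text
t: 51.72
tool_pos: [0.4787, -0.2578, 0.1988]
tool_rot: [-2.349, -2.084, 0.001]
contact_force: [0.2, -0.2, 0.8]
opening: 0.0684
grip_force: 0.0
```

```bash
python3 - <<'E'
from h import *
im=save("top","pics/top3.png"); C=cloud(im);Z=C[...,2]; i0=dict(np.load("pics/top0.npz"));C0=cloud(i0)
for n,(u0,v0,u1,v1),a,b in(("amber",(222,165,250,200),.135,.16),("can",(250,168,276,202),.135,.16),("jar",(208,142,234,176),.108,.13),("flux",(272,150,296,182),.12,.16),("reel on coaster",(125,192,158,222),.038,.06),("purple",(164,190,186,212),.034,.06)):
    r=[]
    for c in(C0,C):
        q=c[v0:v1,u0:u1].reshape(-1,3);q=q[(q[:,2]>a)&(q[:,2]<b)]; r.append(np.r_[len(q),q.mean(0).round(4)])
    print(n,*r)
cv2.imwrite("pics/fin.png",cv2.resize(im["color"][130:290,110:430],None,fx=2.5,fy=2.5,interpolation=cv2.INTER_CUBIC)[:,:,::-1])
save("scene","pics/scene3.png")
E
```

```text
amber [9.700e+01 6.241e-01 6.020e-02 1.467e-01] [9.600e+01 6.229e-01 6.010e-02 1.466e-01]
can [ 2.290e+02  6.158e-01 -1.080e-02  1.483e-01] [ 2.290e+02  6.156e-01 -1.100e-02  1.484e-01]
jar [3.020e+02 6.832e-01 9.880e-02 1.188e-01] [2.990e+02 6.833e-01 9.890e-02 1.190e-01]
flux [ 9.      0.6556 -0.0593  0.1285] [ 8.      0.6619 -0.0617  0.1281]
reel on coaster [2.410e+02 5.538e-01 3.454e-01 4.910e-02] [2.390e+02 5.582e-01 3.405e-01 4.930e-02]
purple [2.400e+02 5.698e-01 2.400e-01 4.520e-02] [2.400e+02 5.698e-01 2.398e-01 4.530e-02]
```

View pics/fin.png

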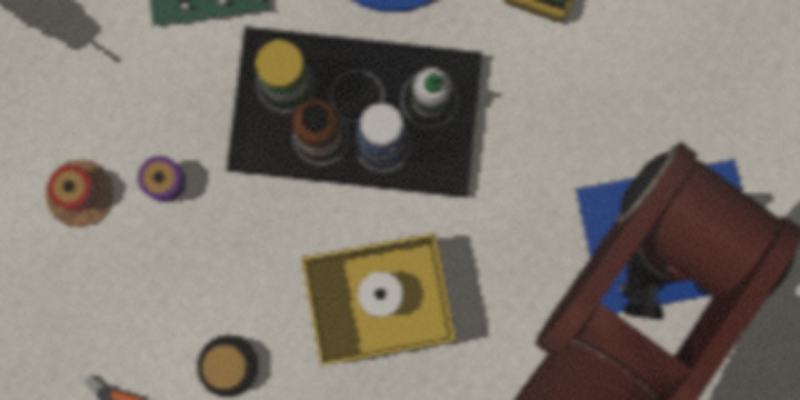

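View pics/scene3.png

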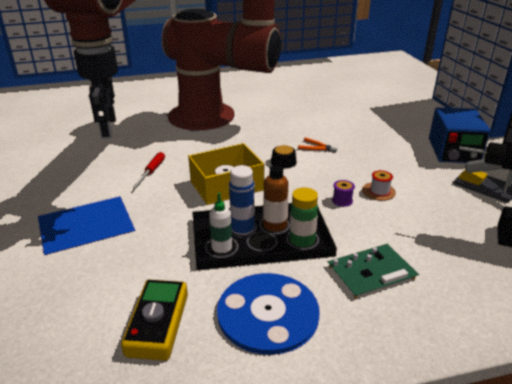

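The final views show bottle (315,125) and can (380,125) upright in their spots, within about 1 mm of the start. The white reel is in the bin (380,293), the red reel is on the coaster (70,188), and jar and flux bottle look undisturbed. I'll hand in.

```bash
python3 -c "
from station import ctrl
print(ctrl.finish_job())"
```

```text
the job is handed in; nothing more can be done
None
```

I handed the job in at about 52 s: the white reel is in the bin, the red reel is flat on the coaster about 3 mm off centre, bottle and can are back upright within about 1 mm of where they stood, and the jar and flux bottle look undisturbed in the final pictures (the flux bottle gave too few depth points to measure).

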